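# Brush the offcuts out of the clamp bed

### The arm

A 7-joint arm with a two-finger parallel gripper is mounted at the origin on a cart in front of the work surface, level with it; the furniture and walls round the work are solid. World frame = base frame: x ahead of the robot, y to its left, z up, the work surface at z = 0. Lengths are in m, angles in rad, forces in N, time in s.
With the tool pointing down it reaches from about 0.425 to 0.95 m from the base axis. Payload 4.7 kg.
Tool frame: the origin (TCP) lies at the centre of the arm's flange, where the gripper is bolted on; the fingertips stand r.tip_reach ahead of it and the grasp point (between the pads) lies 164 mm ahead of it (r.tip_reach is the distance from the TCP to the fingertips, in m); z points along the fingers, x is the direction in which the jaws open and shut, and the axes are right-handed (so a half turn about z gives the same grasp; the last joint's range is limited). The gripper opens to 87 mm and grips with 3 to 60 N. Pads are 19 mm wide; open, the fingers measure 117 mm over their backs; the gripper's body (75 mm by 190 mm) begins 51 mm behind the grasp point.
Start: joints at [-1.141, 0.469, -0.049, 1.532, 0.024, 1.141, -0.082], TCP at [0.299, 0.605, 0.405] pointing down, gripper open.
Joint ranges: [-2.59, 2.59], [-0.33, 1.99], [-1.39, 1.29], [0.1, 2.45], [-1.04, 4.18], [0.21, 1.99], [-2.66, 2.66]. Speed limits (rad/s): [2.57, 2.57, 3.14, 3.14, 3.14, 3.14, 3.14].

### API

Orientations are given as a unit quaternion [w, x, y, z].
In Python, from workcell import r, grab_frame, nets gives the robot as it stands.
- The arm moves only by the tool carry_out, never from a script. Its argument "series" is a list of rows, each a list of 3 entries, a list of its own where there are three numbers: the shift along the tool's x, y, z in cm, then the turn, a rotation vector about the tool's x, y, z in degrees, then the finger opening in cm, from 0 to 8.7. In form: [[[x, y, z], [ax, ay, az], gripper], ...]. A call has exactly 8 rows; each row shifts and turns the pose as measured when the row begins, along the tool's axes as they then stand; what a row does not reach is not made up. A row lasts 1/8 s, in which the tool goes at most 62.5 mm and 10.7 degrees, less where a joint would pass 70% of its speed; a pose out of reach is approached as far as the arm can. A call is refused whole if a number of a shift passes 6.25 or a number of a turn 10.7, either way. A call with a gripper value outside its range is refused whole. The fingers move at their own pace and stop on an object; "squeeze" is the grip in N (left out, the last holds). Time passes only in rows, so rows that do not move let the fingers close, or fill a call up. It gives the time, the measured TCP pose, the force and the opening at its end, in the units of the state.
- r.observe(): the state, without advancing time (a new reading comes with each control period).
- grab_frame(name): name is "scene" or "top" or "wrist"; returns a dict with "image" (400x640x3 uint8, red, green, blue), "fx", "fy", "cx", "cy" (pixels), "k1" (the pictures are not rectified: a ray, as slopes to the right and down, at radius r is drawn at 1 + k1 r^2 times it, then the intrinsics apply), "extrinsics" (4x4, takes a point from world to camera coordinates). Camera axes: x right, y down, z forward; pixel columns grow to the right and rows downward; lengths in m; the calibration is good to about 2 mm. A picture is of the moment at which its call begins. There is no depth.
- r.hand_in(): hands the job in, once; it reports no verdict.
Trained networks look in a picture, given as the dict that the camera call returned (one of the last four; its "shot" number tells which), for a name from the list of things; names that differ only in an ending like _2 or _b are one class to them, and where a whole thing is asked for, a point or a joint stands for the part that bears it (a point fixed in the world has none). Each returns a list of dicts, best first, with "score" (0 to 1); they miss things now and then, are a little off and sometimes report something else, mostly with a low value. They report only what shows in the picture. A call takes as long as a camera call. They do not tell look-alikes from the thing itself.
- nets.spot_in(picture, target): "extent" ([left, top, right, bottom] in pixels, round what is visible of it).
- nets.silhouettes(picture, target): "region" (400x640 bool, what is visible of it) and "extent" ([left, top, right, bottom] in pixels, round what is visible of it).
The state is a dict: "t": time; "joint_positions": joint angles; "qd": joint speeds; "tau": joint torques, N m; "position": TCP position; "orientation": TCP orientation; "ft_force": force on the tool from outside, world axes, zero at the start; "ft_torque": the same for the moment, N m; "finger_gap": opening from 0.0 (shut) to 1.0 (fully open).
Only numpy, scipy, OpenCV 4.12 (cv2) and the standard library are available. Lean on these libraries where they do the work, as an engineer would, in place of code of your own. Each camera call takes 0.05 s, during which the arm holds its last target.

### The job

First slide the jaw of the little clamp station fully back by its red tab. Then take the blue-handled brush and sweep all three wood offcuts off the bed over its open left end into the grey scrap bin, touching them only with the brush and not with the gripper. Put the brush back flat in its tray, bristles down, and finally slide the empty clamp's jaw fully home against the fence side; leave the mug, the tape roll and the sanding block where they are.

Things in the scene. Friction and masses are not known exactly. Their poses are not given: they have to be found in the camera images.
- clamp_station: Fixed wooden clamp station, place and yaw vary. Origin at bench level under the left edge of its bed; x points away from the robot to the fence, y to the left, to the bin, z up. In this frame (mm): flat bed 70 above the bench, x -103 to 93, y -200 (open right end) to 0 (open left end, bin beyond). Fixed dark fence at x 75 to 90, rising 40 above the bed, y -198 to -6.
- jaw (a joint): Sliding jaw in m: dark wood bar on the bed parallel to the fence, 20 mm thick, 40 high, station y -198 to -12. 0 = home (inner face at station x 45, 30 mm from the fence); grows towards the robot (-x) to 0.110 = fully back (face at x -65, 140 mm from the fence). Starts at 0.07 to 0.085, too narrow for the brush. Stays where left; about 2 N moves it; solid end stops.
- jaw_tab (a point): Centre of the top of the red tab on the middle of the jaw (station y -105, x = 35 mm minus the jaw's value; 145.5 mm above the bench). Tab 14 mm thick along station x, 50 wide along y, standing from 40 to 76 mm above the bed. Moves with the jaw. Push it from either side with closed fingers, or pinch it.
- bed_edge (a point): Middle of the left edge of the bed at bed level (station x 5, y 0, 70 mm above the bench), axes as the station's. When the jaw is fully back the channel reaches 70 mm to each side of this point along x.
- bin_floor (a point): Centre of the inner floor of the open grey scrap bin fixed at the bed's left end (station x 5, y 65, z 5 mm), axes as the station's. Inside 140 mm along x (station -65 to 75), 130 along y (0 to 130), 65 deep below the bed; the other three walls are 6 thick and rise 15 above the bed.
- brush: Hand brush, 130 to 210 g, bristles down in its tray. Origin: centre of the bristles' underside, x along its length, z up. Black bristle block 106 x 42 mm, 35 high (rigid), under a wood back 110 x 44 up to z 53. Above it a blue bar handle 96 long (x), 22 wide (y), z 72 to 96, on posts at x +-36: grasp its middle from above, fingers closing along y. 19 mm free between back and bar.
- brush_tray: Fixed light wood tray for the brush, 138 x 72 mm outside; place and yaw vary. Origin: centre of its underside, x along its length. Floor 6 mm above the bench, inside 126 x 60, lips 16 above the bench. The brush lies in it lengthwise, either way round. Between tray and station a desk lamp stands at about x 0.57, y 0.13 m, its stem leaning to y 0.23 at 0.55 m height: pass on the robot's side.
- tenon_end: Scrap: light wood sawn-off tenon end, about 49 x 34 x 28 mm, 30 g, loose on the bed between fence and jaw. Origin centre of its underside, z up.
- rebate_end: Scrap: dark wood offcut with a step, 50 x 38 x 24 mm, 30 g, loose on the bed between fence and jaw. Origin centre of its underside, z up.
- dowel_stub: Scrap: light wood dowel stub, 12 mm thick, 85 mm long along its own y, 20 g, lying on the bed across the channel, nearest the right end; at least 60 mm from the bed's right end. It can roll. Origin at its underside, middle of its length.
- mug: Bystander: white mug, 82 x 117 x 91 mm, beyond the brush tray. Origin centre of its underside.
- tape: Bystander: roll of masking tape, 100 mm across, 25 high, behind the station's fence. Origin centre of its underside.
- sander: Bystander: cork sanding block, 64 x 112 x 34 mm, to the right of the mug, beyond the second desk lamp. Origin centre of its underside.
Things that resemble listed ones, but are neither listed nor needed, are in the scene too. Of the things shaped like the rebate_end, the wood one is meant.

How it is judged:
On the way, in this order (a step that is already met when the one before it is completed fails the run):
1. the jaw is slid fully back (value of joint jaw above 0.1 m), for 0.1 s.
2. the brush is lifted out of its tray (z of brush in the frame of brush_tray above 0.04 m), for 0.1 s.
3. all three offcuts are in the scrap bin (x of tenon_end in the frame of bin_floor between -0.08 and 0.08 m and y of tenon_end in the frame of bin_floor between -0.075 and 0.075 m and z of each of tenon_end, rebate_end, dowel_stub in the frame of bin_floor below 0.06 m and x of rebate_end in the frame of bin_floor between -0.08 and 0.08 m and y of rebate_end in the frame of bin_floor between -0.075 and 0.075 m and x of dowel_stub in the frame of bin_floor between -0.08 and 0.08 m and y of dowel_stub in the frame of bin_floor between -0.075 and 0.075 m), for 0.2 s.
4. the brush lies back in its tray, let go (horizontal distance between brush and brush_tray below 0.016 m and z of brush in the frame of brush_tray below 0.01 m and angle between brush's own z axis and vertical below 0.1 rad and linear speed of brush below 0.02 m/s and contact force between the fingers and brush below 0.1 N), for 0.2 s.
5. the jaw is slid home (value of joint jaw below 0.008 m), for 0.1 s.
At the end, for the whole second after the job is handed in: All three offcuts lie at rest inside the scrap bin (between its walls and below bed level), the brush lies bristles down and flat in its tray, within 16 mm of the tray's middle, at rest, and the jaw is home to within 8 mm (all of step 3 and horizontal distance between brush and brush_tray below 0.016 m and z of brush in the frame of brush_tray below 0.01 m and angle between brush's own z axis and vertical below 0.1 rad and linear speed of each of brush, tenon_end, rebate_end, dowel_stub below 0.02 m/s and value of joint jaw below 0.008 m); the robot touches nothing.
It fails at once if the gripper's fingers touch an offcut (contact force between the fingers and tenon_end above 0.5 N or contact force between the fingers and rebate_end above 0.5 N or contact force between the fingers and dowel_stub above 0.5 N).
It fails at once if a bystander (mug, tape roll, sanding block) is moved more than 30 mm (distance of any of mug, tape, sander from where it was at the start of the episode above 0.03 m).
It also fails if it takes over 66 s, if anything falls off the work surface, if the arm or the gripper's body presses on something with over 40 N, if the wrist force passes 120 N, or if a joint passes its speed limit or range.

## Working session

There is one attempt and no reset: what is moved stays moved. The work goes in short steps, Python scripts to look and compute and a tool call to move; the robot and the scene stay as the last step left them, time stands still between calls to the robot, and variables do not carry over. Pictures are saved under pics/ and viewed, and the job is handed in when it is done.

Besides the shell and the picture viewer there is one more tool, called after "Request:" by a JSON object that holds its "op" and its "data", one argument or row to a line. carry_out: Moves the arm, as the interface text tells. Its arguments: {"type":"object","properties":{"series":{"type":"array","items":{"type":"array"}},"squeeze":{"type":"number"}},"required":["series"]}

```bash
ls; mkdir -p pics; cat > h.py <<'E'
import numpy as np, cv2
from scipy.spatial.transform import Rotation as R
from workcell import r, grab_frame, nets
def save(p,n): cv2.imwrite('pics/'+n+'.png', cv2.cvtColor(p['image'],cv2.COLOR_RGB2BGR))
def proj(p,X):
    X=np.atleast_2d(X); E=np.array(p['extrinsics']); c=X@E[:3,:3].T+E[:3,3]
    s=c[:,:2]/c[:,2:]; f=1+p['k1']*(s**2).sum(1,keepdims=True); s=s*f
    return np.c_[p['fx']*s[:,0]+p['cx'],p['fy']*s[:,1]+p['cy']]
def ray(p,uv):
    uv=np.atleast_2d(np.array(uv,float)); d=np.c_[(uv[:,0]-p['cx'])/p['fx'],(uv[:,1]-p['cy'])/p['fy']]; s=d.copy()
    for _ in range(20): s=d/(1+p['k1']*(s**2).sum(1,keepdims=True))
    E=np.array(p['extrinsics']); D=np.c_[s,np.ones(len(s))]@E[:3,:3]; o=-E[:3,:3].T@E[:3,3]
    return o,D
def onz(p,uv,z):
    o,D=ray(p,uv); return o+D*((z-o[2])/D[:,2])[:,None]
E
python3 - <<'E'
from h import *
s=r.observe(); print(s['t'],s['position'],s['orientation'],s['finger_gap'],r.tip_reach)
for n in ['scene','top','wrist']:
    p=grab_frame(n); save(p,n+'0'); E=np.array(p['extrinsics']); print(n,-E[:3,:3].T@E[:3,3],p['fx'],p['k1'])
    for t in ['clamp_station','jaw','jaw_tab','brush','brush_tray','tenon_end','rebate_end','dowel_stub','mug','tape','sander']:
        print(t,[(round(d['score'],2),[round(float(x)) for x in d['extent']]) for d in nets.spot_in(p,t)][:3])
E
```

```text
pics
0.0 [0.29878369 0.60500005 0.40369443] [ 5.45525966e-04  8.49354450e-01  5.27822017e-01 -7.99332901e-04] 0.9964455617016718 0.1822
scene [-0.34256638  0.88590223  1.19176559] 428.55788271229636 0.010332671971235061
clamp_station [(0.65, [232, 188, 347, 278])]
jaw [(0.84, [286, 210, 338, 239])]
jaw_tab [(0.96, [285, 210, 338, 242])]
brush [(0.94, [357, 179, 385, 207]), (0.17, [232, 188, 346, 278])]
brush_tray [(0.67, [350, 197, 393, 214])]
tenon_end [(0.45, [281, 218, 294, 232])]
rebate_end [(0.57, [287, 206, 302, 221]), (0.47, [221, 277, 238, 296]), (0.37, [276, 195, 287, 203])]
dowel_stub [(0.55, [304, 205, 306, 213])]
mug [(0.81, [347, 144, 375, 174])]
tape []
sander [(0.97, [371, 136, 396, 158])]
top [0.18087009 0.19938852 1.60402269] 490.0257591494714 -0.12764532902948128
clamp_station [(0.81, [196, 171, 311, 240])]
jaw [(0.77, [244, 205, 306, 220])]
jaw_tab [(0.59, [244, 210, 303, 224])]
brush [(0.67, [346, 206, 380, 226])]
brush_tray [(0.88, [340, 204, 385, 233])]
tenon_end [(0.65, [244, 188, 257, 202])]
rebate_end [(0.78, [261, 180, 277, 199]), (0.65, [277, 152, 285, 164]), (0.51, [166, 206, 188, 222])]
dowel_stub [(0.58, [278, 181, 283, 212])]
mug [(0.72, [196, 166, 308, 241]), (0.59, [378, 145, 410, 182])]
tape [(0.73, [219, 134, 252, 162]), (0.17, [260, 181, 274, 196])]
sander [(0.78, [423, 149, 449, 183])]
wrist [0.2303511  0.63939748 0.38459729] 293.4270100645798 -0.005438793224855801
clamp_station [(0.72, [205, 252, 350, 332])]
jaw []
jaw_tab []
brush []
brush_tray []
tenon_end []
rebate_end [(0.87, [363, 220, 397, 261])]
dowel_stub []
mug []
tape []
sander []
```

```bash
python3 - <<'E'
import cv2
for n,b in [('scene0',(200,120,420,310)),('top0',(150,120,470,260))]:
    i=cv2.imread(f'pics/{n}.png'); c=i[b[1]:b[3],b[0]:b[2]]; f=min(800/c.shape[1],600/c.shape[0]); cv2.imwrite(f'pics/{n}c.png',cv2.resize(c,None,fx=f,fy=f,interpolation=cv2.INTER_CUBIC))
E
```

```text
(no output)
```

View pics/scene0.png

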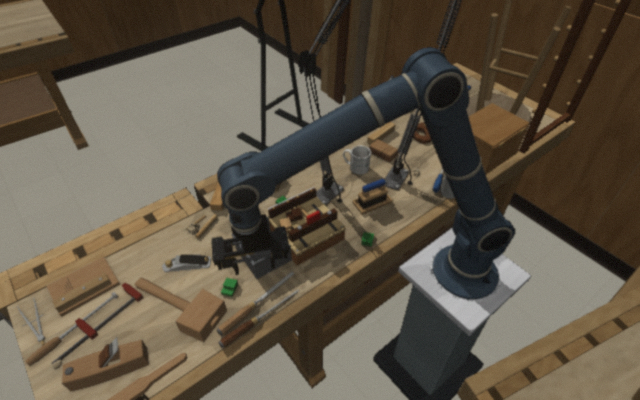

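View pics/top0.png

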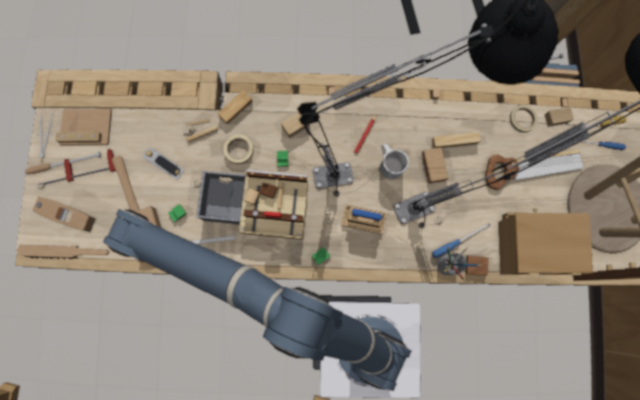

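View pics/wrist0.png

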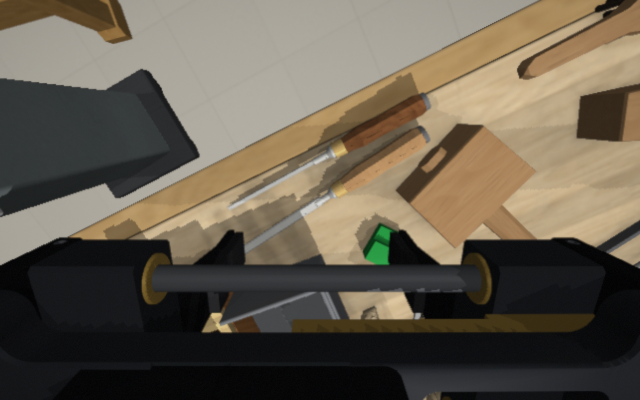

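```bash
ls pics
```

```text
scene0.png
scene0c.png
top0.png
top0c.png
wrist0.png
```

View pics/top0c.png

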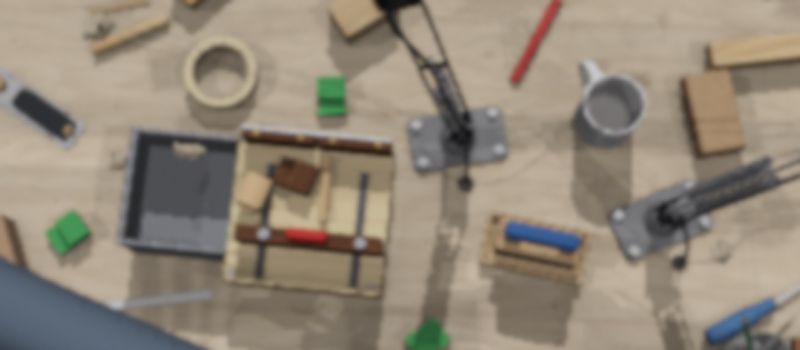

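View pics/scene0c.png

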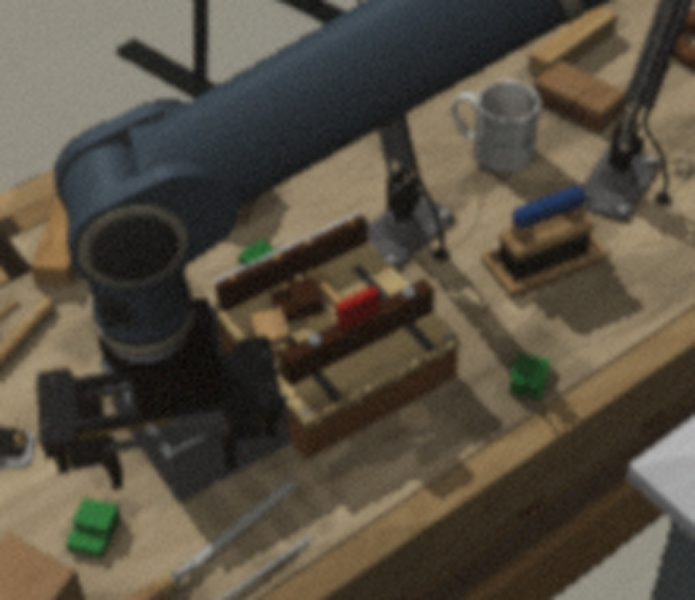

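The top view shows the station at about (275,205), with the bin to its left at (222,198). The jaw with its red tab is at (272,215), and the offcuts are at (250,195) tenon, (268,189) rebate and (280,197) dowel. The brush tray is at (363,219). Green stepped blocks at (283,158), (178,213) and (320,257) look like the rebate end. The dark wood one on the bed at (268,189) is the one meant. I'll enlarge the crops to fit the poses.

```bash
python3 - <<'E'
import cv2
i=cv2.imread('pics/top0.png')
for n,b in [('st',(190,165,320,248)),('tr',(330,195,395,240))]:
    c=i[b[1]:b[3],b[0]:b[2]]; f=6 if n=='st' else 12; c=cv2.resize(c,None,fx=f,fy=f,interpolation=cv2.INTER_CUBIC)
    for k in range(b[0],b[2],10): cv2.putText(c,str(k),((k-b[0])*f,10),0,.35,(0,0,255)); cv2.line(c,((k-b[0])*f,12),((k-b[0])*f,18),(0,0,255))
    for k in range(b[1],b[3],10): cv2.putText(c,str(k),(0,(k-b[1])*f),0,.35,(0,0,255))
    cv2.imwrite(f'pics/{n}0.png',c)
E
```

```text
(no output)
```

View pics/st0.png

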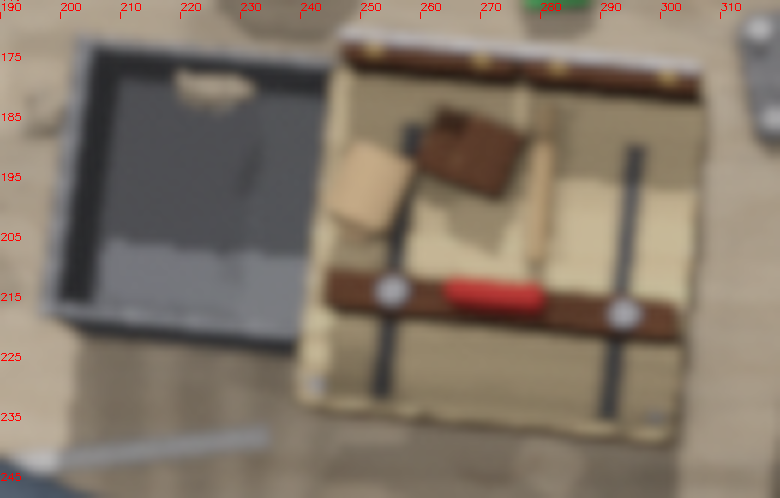

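View pics/tr0.png

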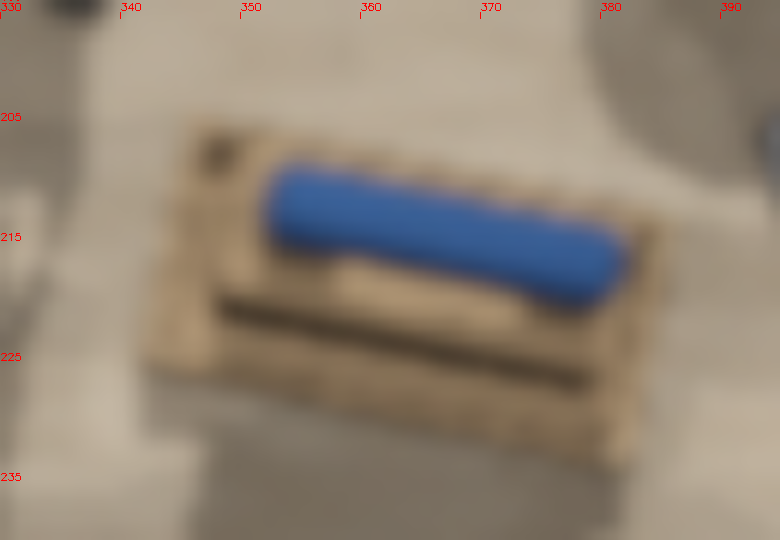

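```bash
cat > fit.py <<'E'
from h import *
from scipy.optimize import least_squares
def T(q,P): # q x,y,yaw
    P=np.atleast_2d(P); c,s=np.cos(q[2]),np.sin(q[2]); return np.c_[q[0]+c*P[:,0]-s*P[:,1],q[1]+s*P[:,0]+c*P[:,1],P[:,2]]
E
python3 - <<'E'
from fit import *
p=grab_frame('top')
c=lambda x,y:(190+x/6,165+y/6)
M=np.array([[-103,0,70],[-103,-200,70],[90,-6,110],[90,-198,110]])/1e3
U=np.array([c(299,402),c(675,440),c(341,30),c(703,68)])
f=lambda q:(proj(p,T(q,M))-U).ravel()
s=least_squares(f,[.45,.4,0]); print('station',s.x,s.fun.round(1)); q=s.x
t=np.array([190+494/6,165+288/6]); w=onz(p,t,.1455)[0]; d=w[:2]-q[:2]; cc,ss=np.cos(q[2]),np.sin(q[2]); loc=[cc*d[0]+ss*d[1],-ss*d[0]+cc*d[1]]; print('tab local',loc,w)
v=.035-loc[0]
c2=lambda x,y:(330+x/12,195+y/12)
M2=np.array([[-69,-36,16],[69,-36,16],[69,36,16],[-69,36,16]])/1e3
U2=np.array([c2(140,360),c2(620,462),c2(670,215),c2(195,125)])
# tray x axis along world -y approx: use q yaw ~ -pi/2
s2=least_squares(lambda q:(proj(p,T(q,M2[[3,2,1,0]]*[1,1,1]))-U2[[3,2,1,0]]).ravel(),[.45,.06,-1.5])
print('tray',s2.x,s2.fun.round(1))
# handle ends top z .102
h=onz(p,[c2(275,205),c2(612,255)],.090); print('handle',h,h.mean(0),np.arctan2(h[1,1]-h[0,1],h[1,0]-h[0,0]))
np.savez('pose.npz',st=q,tr=s2.x)
I=cv2.cvtColor(p['image'],cv2.COLOR_RGB2BGR); I=cv2.resize(I[165:248,190:395],None,fx=4,fy=4,interpolation=cv2.INTER_CUBIC)
def dl(q,P,col):
    u=((proj(p,T(q,np.array(P)/1e3))-[190,165]+.5)*4).astype(int); cv2.polylines(I,[u.reshape(-1,1,2)],True,col)
box=lambda a,b,c,d,z:[[a,c,z],[b,c,z],[b,d,z],[a,d,z]]
dl(q,box(-103,93,-200,0,70),(0,255,0)); dl(q,box(75,90,-198,-6,110),(255,255,0)); dl(q,box(75,90,-198,-6,70),(255,255,0))
a=45-v*1e3; dl(q,box(a-20,a,-198,-12,110),(255,0,255)); dl(q,box(a-17,a-3,-130,-80,146),(0,0,255))
dl(q,box(-65,75,0,130,85),(0,255,255)); dl(s2.x,box(-69,69,-36,36,16),(0,255,0)); dl(s2.x,box(-48,48,-11,11,102),(0,0,255))
cv2.imwrite('pics/ov0.png',I[:, :800])
E
```

```text
station [ 0.46290802  0.41628268 -0.07432126] [-0.5  0.3 -0.1  0.1  0.   0.2  0.5 -0.5]
tab local [np.float64(-0.04321814264136992), np.float64(-0.10396961056644596)] [0.41208914 0.31580915 0.1455    ]
tray [ 0.41842918  0.02540016 -1.75772333] [-0.8 -1.1  0.6 -0.1  0.8  0.6 -0.5  0.5]
handle [[ 0.42909212  0.0680026   0.09      ]
 [ 0.41764494 -0.02038465  0.09      ]] [0.42336853 0.02380897 0.09      ] -1.6995910138951853
```

View pics/ov0.png

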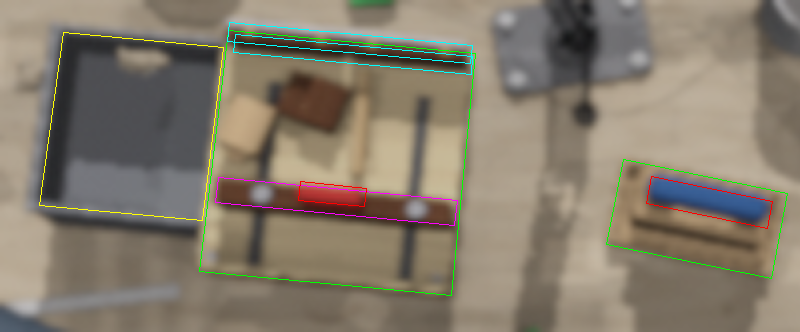

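```bash
cat > plan.py <<'E'
from fit import *
d=np.load('pose.npz'); ST=d['st']; TR=d['tr']
def yaw():
    s=r.observe(); q=s['orientation']; m=R.from_quat([q[1],q[2],q[3],q[0]]).as_matrix(); return s,m
def stl(w): # world->station
    dx=np.array(w[:2])-ST[:2]; c,s=np.cos(ST[2]),np.sin(ST[2]); return np.array([c*dx[0]+s*dx[1],-s*dx[0]+c*dx[1]])
def rows(tip,yw,n):
    "tip world position of fingertips, yaw deg of tool x, n rows"
    s,m=yaw(); z=m[:,2]; pos=np.array(s['position'])
    y0=np.degrees(np.arctan2(m[1,0],m[0,0])); dy=(yw-y0+180)%360-180
    tgt=np.array(tip)+[0,0,r.tip_reach]; D=tgt-pos
    # level correction
    tilt=m.T@np.cross(z,[0,0,-1]); tilt=np.degrees(tilt)
    print('t %.2f'%s['t'],'tip',(pos+z*r.tip_reach).round(4),'st',stl(pos+z*r.tip_reach).round(4),'yaw',y0.round(2),'tilt',tilt.round(2),'D cm',(100*D).round(2),'F',np.array(s['ft_force']).round(1),'gap',round(s['finger_gap']*8.7,2))
    print('turn z per row',round(-dy/n,2),'direct shift tool cm',(m.T@D*100).round(2))
    for k in range(n):
        a=np.radians(y0+dy*k/n); M=np.array([[np.cos(a),np.sin(a),0],[np.sin(a),-np.cos(a),0],[0,0,-1]])
        print((M.T@(D/n)*100).round(1).tolist())
E
python3 - <<'E'
from plan import *
print(T(ST,[[-.0432,-.105,.118]]))
rows([.412,.315,.200],-4.3,8)
E
```

```text
[[0.41203073 0.31478026 0.118     ]]
t 1.85 tip [0.2989 0.6052 0.2226] st [-0.1776  0.1762] yaw 63.71 tilt [-0. -0. -0.] D cm [ 11.31 -29.02  -2.26] F [-0.3  0.1  0.1] gap 8.71
turn z per row 8.5 direct shift tool cm [-21.01  22.99   2.26]
[-2.6, 2.9, 0.3]
[-2.2, 3.2, 0.3]
[-1.7, 3.5, 0.3]
[-1.1, 3.7, 0.3]
[-0.6, 3.9, 0.3]
[0.0, 3.9, 0.3]
[0.6, 3.8, 0.3]
[1.1, 3.7, 0.3]
```

Request:
{"op": "carry_out", "data": {
  "series": [
    [[-2.6, 2.9, 0.3], [0, 0, 8.5], 5],
    [[-2.2, 3.2, 0.3], [0, 0, 8.5], 5],
    [[-1.7, 3.5, 0.3], [0, 0, 8.5], 5],
    [[-1.1, 3.7, 0.3], [0, 0, 8.5], 5],
    [[-0.6, 3.9, 0.3], [0, 0, 8.5], 5],
    [[0, 3.9, 0.3], [0, 0, 8.5], 5],
    [[0.6, 3.8, 0.3], [0, 0, 8.5], 5],
    [[1.1, 3.7, 0.3], [0, 0, 8.5], 5]
  ],
  "squeeze": 15
}}

```text
t: 2.85
position: [0.4083, 0.3083, 0.3801]
orientation: [-0.003, 0.999, -0.054, 0.0]
ft_force: [1.1, -0.1, -0.5]
finger_gap: 0.576
```

```bash
python3 - <<'E'
from plan import *
rows([.412,.3148,.119],-4.3,4)
p=grab_frame('wrist'); save(p,'w1')
print(proj(p,[[.412,.3148,.1455]]))
E
```

```text
t 2.85 tip [0.4084 0.3092 0.1979] st [-0.0464 -0.1108] yaw -6.15 tilt [-0.3 -0.  -0. ] D cm [ 0.37  0.65 -7.89] F [ 1.1 -0.1 -0.5] gap 5.01
turn z per row -0.46 direct shift tool cm [ 0.3  -0.65  7.89]
[0.1, -0.2, 2.0]
[0.1, -0.2, 2.0]
[0.1, -0.2, 2.0]
[0.1, -0.2, 2.0]
[[320.22239329 211.20441782]]
```

View pics/w1.png

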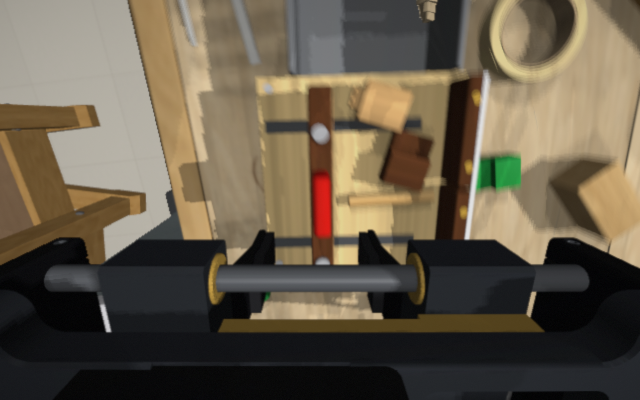

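Request:
{"op": "carry_out", "data": {
  "series": [
    [[0.2, -0.3, 2.0], [0.3, 0, -1], 5],
    [[0.2, -0.3, 2.0], [0, 0, -0.8], 5],
    [[0.1, -0.3, 2.0], [0, 0, 0], 5],
    [[0, -0.1, 1.9], [0, 0, 0], 5],
    [[0, 0, 0], [0, 0, 0], 0],
    [[0, 0, 0], [0, 0, 0], 0],
    [[0, 0, 0], [0, 0, 0], 0],
    [[0, 0, 0], [0, 0, 0], 0]
  ],
  "squeeze": 15
}}

```text
t: 3.9
position: [0.4175, 0.3122, 0.3021]
orientation: [-0.006, 0.999, -0.044, 0.002]
ft_force: [-2.3, 0.6, -1.1]
finger_gap: 0.206
```

```bash
python3 - <<'E'
from plan import *
rows([.412,.3148,.119],-4.3,4)
E
```

```text
t 3.90 tip [0.4183 0.3142 0.1199] st [-0.0369 -0.1051] yaw -4.99 tilt [-0.66 -0.19  0.  ] D cm [-0.55  0.26 -0.09] F [-2.3  0.6 -1.1] gap 1.79
turn z per row -0.17 direct shift tool cm [-0.58 -0.21  0.09]
[-0.1, -0.1, 0.0]
[-0.1, -0.1, 0.0]
[-0.1, -0.1, 0.0]
[-0.1, -0.1, 0.0]
```

Request:
{"op": "carry_out", "data": {
  "series": [
    [[-0.6, 0, 0], [0.5, 0, 0], 0],
    [[-0.6, 0, 0], [0, 0, 0], 0],
    [[-0.6, 0, 0], [0, 0, 0], 0],
    [[-0.5, 0, 0], [0, 0, 0], 0],
    [[-0.5, 0, 0], [0, 0, 0], 0],
    [[-0.4, 0, 0], [0, 0, 0], 0],
    [[-0.3, 0, 0], [0, 0, 0], 0],
    [[0, 0, 0], [0, 0, 0], 0]
  ]
}}

```text
t: 4.9
position: [0.3812, 0.3141, 0.3022]
orientation: [-0.01, 0.999, -0.043, 0.004]
ft_force: [2.2, -0.6, -1.5]
finger_gap: 0.16
```

```bash
python3 - <<'E'
from plan import *
rows([.412,.3148,.119],-4.3,1)
p=grab_frame('top'); save(p,'t2')
i=cv2.cvtColor(p['image'],cv2.COLOR_RGB2BGR); cv2.imwrite('pics/t2c.png',cv2.resize(i[150:250,190:400],None,fx=3.8,fy=3.8,interpolation=2))
E
```

```text
t 4.90 tip [0.3827 0.3175 0.1201] st [-0.0726 -0.1045] yaw -4.94 tilt [-1.11 -0.39 -0.  ] D cm [ 3.08  0.07 -0.1 ] F [ 2.2 -0.6 -1.5] gap 1.4
turn z per row -0.64 direct shift tool cm [ 3.06 -0.34  0.13]
[3.1, -0.3, 0.1]
```

View pics/t2c.png

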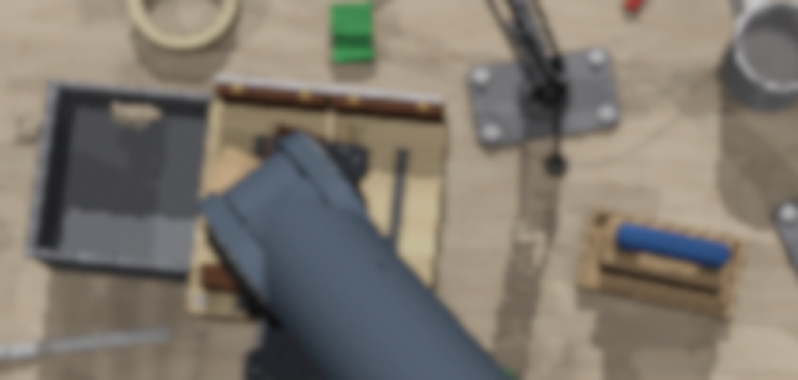

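Request:
{"op": "carry_out", "data": {
  "series": [
    [[-0.2, 0, 0], [0, 0, 0], 0],
    [[-0.1, 0, 0], [0, 0, 0], 0],
    [[0, 0, 0], [0, 0, 0], 3.5],
    [[0, 0, 0], [0, 0, 0], 3.5],
    [[0, 0, -2], [0, 0, 0], 4],
    [[0, 0, -3], [-1.1, -0.4, 0], 5],
    [[0, 0, -4], [0, 0, 0], 5],
    [[0, 0, -4], [0, 0, 0], 5]
  ]
}}

```text
t: 5.95
position: [0.3765, 0.3144, 0.4338]
orientation: [0.001, 0.999, -0.044, -0.002]
ft_force: [-0.2, -0.2, -0.6]
finger_gap: 0.569
```

```bash
python3 - <<'E'
from plan import *
rows([.412,.3148,.119],-4.3,1)
p=grab_frame('wrist'); save(p,'w3'); np.savez('w3.npz',**{k:v for k,v in p.items()})
E
```

```text
t 5.95 tip [0.3757 0.3142 0.2516] st [-0.0794 -0.1083] yaw -5.0 tilt [ 0.1   0.25 -0.  ] D cm [  3.55   0.04 -13.26] F [-0.2 -0.2 -0.6] gap 4.95
turn z per row -0.7 direct shift tool cm [ 3.59 -0.37 13.24]
[3.5, -0.3, 13.3]
```

View pics/w3.png

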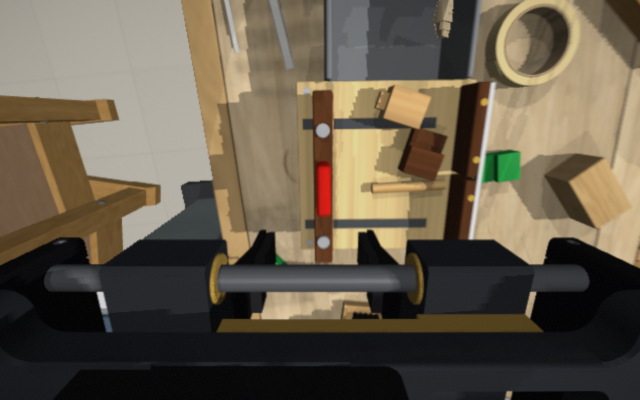

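```bash
python3 - <<'E'
from fit import *
d=np.load('w3.npz',allow_pickle=True); p={k:d[k] for k in d.files}
q0=np.load('pose.npz')['st']
M=np.array([[-103,0,70],[90,-6,110],[-75,-12,110],[-75,-198,110]])/1e3
U=np.array([(300,83),(493,83),(323,92),(323.5,261)])
print((proj(p,T(q0,M))-U).round(1))
s=least_squares(lambda q:(proj(p,T(q,M))-U).ravel(),q0); print(s.x,s.fun.round(1),q0)
I=cv2.imread('pics/w3.png')
box=lambda a,b,c,d,z:[[a,c,z],[b,c,z],[b,d,z],[a,d,z]]
for q,col in((q0,(0,255,255)),(s.x,(0,255,0))):
  for b in (box(-103,93,-200,0,70),box(75,90,-198,-6,110),box(-85,-65,-198,-12,110),box(-82,-68,-130,-80,146)):
    u=(proj(p,T(q,np.array(b)/1e3))).astype(int); cv2.polylines(I,[u.reshape(-1,1,2)],True,col)
cv2.imwrite('pics/ov3.png',cv2.resize(I[50:280,200:540],None,fx=2.3,fy=2.3))
# avg
print((s.x+q0)/2)
E
```

```text
[[-5.8  2.2]
 [-2.4  2.4]
 [-2.9  2. ]
 [-2.1  4.3]]
[ 0.4666432   0.41832526 -0.07947991] [-2.7 -0.6  1.5  0.3  0.7 -1.   0.1  2.1] [ 0.46290802  0.41628268 -0.07432126]
[ 0.46477561  0.41730397 -0.07690059]
```

View pics/ov3.png

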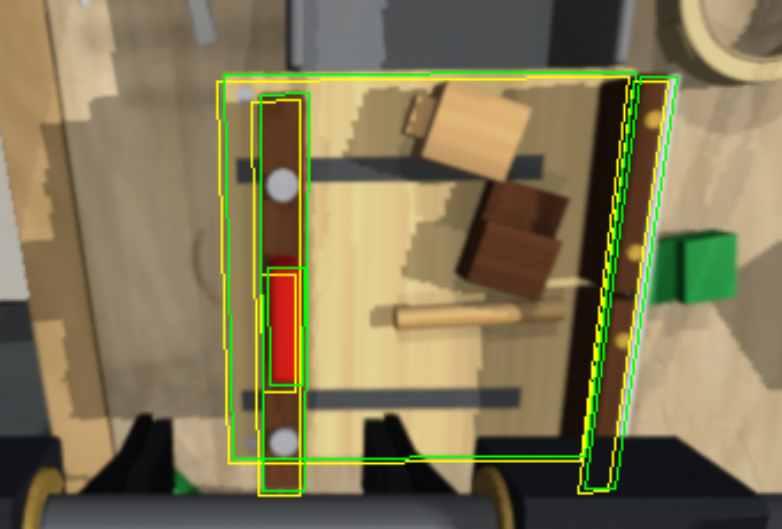

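```bash
python3 - <<'E'
from fit import *
d=np.load('pose.npz'); np.savez('pose.npz',st=[.4662,.4180,-.0785],tr=d['tr'])
from plan import *
d=np.load('w3.npz',allow_pickle=True); p={k:d[k] for k in d.files}
for u in onz(p,[(372,188),(443,187)],.077): print('dowel st',stl(u).round(3))
for u in onz(p,[(405,107),(423,155)],.095): print('blocks st',stl(u).round(3))
rows([.405,-.03,.25],-9,8)
E
```

```text
dowel st [-0.017 -0.117]
dowel st [ 0.067 -0.117]
blocks st [ 0.01  -0.027]
blocks st [ 0.033 -0.076]
t 6.00 tip [0.3782 0.3164 0.2571] st [-0.0798 -0.1082] yaw -5.0 tilt [-0.38 -0.1  -0.  ] D cm [  2.72 -34.52  -0.71] F [1.3 0.5 3.1] gap 4.93
turn z per row 0.5 direct shift tool cm [ 5.72 34.16  0.49]
[0.7, 4.3, 0.1]
[0.8, 4.3, 0.1]
[0.8, 4.3, 0.1]
[0.8, 4.2, 0.1]
[0.9, 4.2, 0.1]
[0.9, 4.2, 0.1]
[0.9, 4.2, 0.1]
[1.0, 4.2, 0.1]
```

Request:
{"op": "carry_out", "data": {
  "series": [
    [[0.6, 4.4, 0], [0, 0, 0.5], 7],
    [[0.6, 4.4, 0], [0, 0, 0.5], 7],
    [[0.6, 4.4, 0], [0, 0, 0.5], 7],
    [[0.6, 4.4, 0], [0, 0, 0.5], 7],
    [[0.7, 4.4, 0], [0, 0, 0.5], 7],
    [[0.7, 4.4, 0], [0, 0, 0.5], 7],
    [[0.8, 4.4, 0], [0, 0, 0.5], 7],
    [[0.8, 4.2, 0], [0, 0, 0.5], 7]
  ]
}}

```text
t: 7.0
position: [0.3896, -0.0437, 0.4381]
orientation: [-0.01, 0.997, -0.074, 0.003]
ft_force: [0.0, 0.4, 0.5]
finger_gap: 0.803
```

```bash
python3 - <<'E'
from plan import *
rows([.42,.025,.25],-9,8)
p=grab_frame('wrist'); save(p,'w4'); np.savez('w4.npz',**p)
E
```

```text
t 7.00 tip [ 0.3911 -0.0402  0.2559] st [-0.0389 -0.4627] yaw -8.52 tilt [-1.15 -0.3   0.  ] D cm [ 3.04  6.87 -0.59] F [0.  0.4 0.5] gap 6.99
turn z per row 0.06 direct shift tool cm [ 1.98 -7.23  0.75]
[0.2, -0.9, 0.1]
[0.2, -0.9, 0.1]
[0.2, -0.9, 0.1]
[0.2, -0.9, 0.1]
[0.2, -0.9, 0.1]
[0.2, -0.9, 0.1]
[0.2, -0.9, 0.1]
[0.2, -0.9, 0.1]
```

View pics/w4.png

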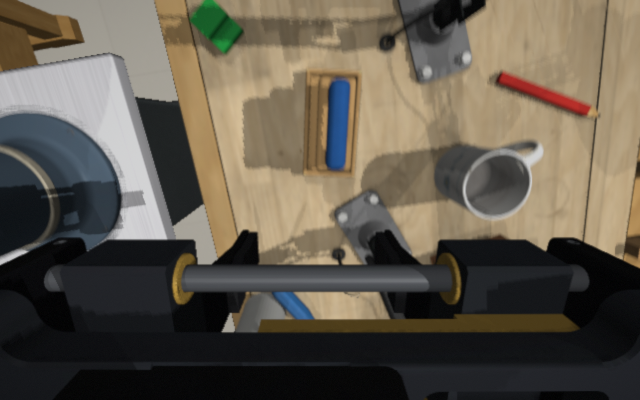

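```bash
python3 - <<'E'
from plan import *
d=np.load('w4.npz',allow_pickle=True); p={k:d[k] for k in d.files}
i=cv2.imread('pics/w4.png')
M2=np.array([[-69,-36,16],[-69,36,16],[69,36,16],[69,-36,16]])/1e3
U2=np.array([(308,73),(359,75),(354,176),(305,172)],float)
s2=least_squares(lambda q:(proj(p,T(q,M2))-U2).ravel(),TR); print('tray',s2.x,s2.fun.round(1),TR)
h=onz(p,[(340,82),(337,169)],.102); print(h,h.mean(0),np.degrees(np.arctan2(h[1,1]-h[0,1],h[1,0]-h[0,0])))
I=i.copy()
box=lambda a,b,c,d,z:[[a,c,z],[b,c,z],[b,d,z],[a,d,z]]
hm=h.mean(0)
bq=[hm[0],hm[1],np.arctan2(h[1,1]-h[0,1],h[1,0]-h[0,0])]
for q,b in ((s2.x,box(-69,69,-36,36,16)),(s2.x,box(-63,63,-30,30,16)),(bq,box(-48,48,-11,11,102)),(bq,box(-55,55,-22,22,59))):
    u=(proj(p,T(q,np.array(b)/1e3))).astype(int); cv2.polylines(I,[u.reshape(-1,1,2)],True,(0,255,0))
o=np.hstack([i[50:200,260:400],I[50:200,260:400]]); cv2.imwrite('pics/ov4.png',cv2.resize(o,None,fx=2.8,fy=2.8,interpolation=2))
E
```

```text
tray [ 0.4222615   0.02265066 -1.75237939] [-2.3 -3.   3.1 -2.9  0.8  2.5 -1.7  4.8] [ 0.41842918  0.02540016 -1.75772333]
[[ 0.43218285  0.06703857  0.102     ]
 [ 0.41770902 -0.02050036  0.102     ]] [0.42494594 0.0232691  0.102     ] -99.38844062410296
```

View pics/ov4.png

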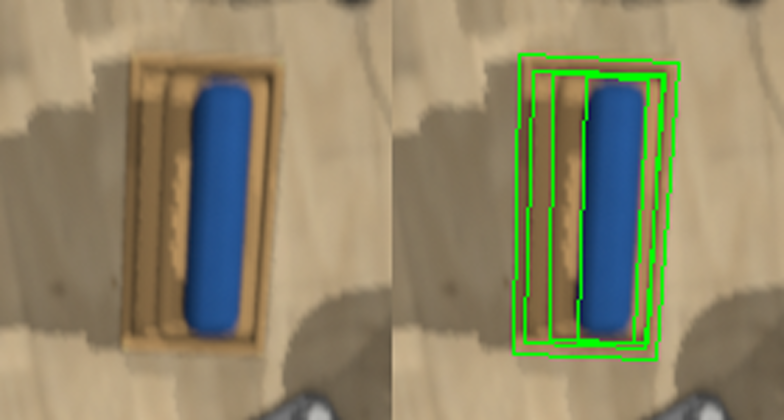

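```bash
python3 - <<'E'
from plan import *
d=np.load('w4.npz',allow_pickle=True); p={k:d[k] for k in d.files}
M2=np.array([[-69,-36,16],[-69,36,16],[69,36,16],[69,-36,16]])/1e3
U2=np.array([(306.4,68.6),(360.7,72.1),(354.3,175.7),(303.6,173.9)],float)
s2=least_squares(lambda q:(proj(p,T(q,M2))-U2).ravel(),TR); print('tray',s2.x,s2.fun.round(1),TR)
np.savez('pose.npz',st=ST,tr=s2.x)
rows([.4245,.0233,.16],-9.4,4)
E
```

```text
tray [ 0.42221488  0.02479161 -1.75470175] [-0.8 -0.5  1.3 -1.7  0.2  1.3 -0.7  1.3] [ 0.41842918  0.02540016 -1.75772333]
t 7.05 tip [ 0.3909 -0.0459  0.256 ] st [-0.0387 -0.4684] yaw -8.98 tilt [-1.03 -0.34  0.  ] D cm [ 3.51  7.23 -9.6 ] F [-0.5 -4.3  0.1] gap 7.02
turn z per row 0.1 direct shift tool cm [ 2.29 -7.51  9.75]
[0.6, -1.9, 2.4]
[0.6, -1.9, 2.4]
[0.6, -1.9, 2.4]
[0.6, -1.9, 2.4]
```

Request:
{"op": "carry_out", "data": {
  "series": [
    [[0.6, -1.9, 2.0], [-1.0, -0.3, 0.1], 7],
    [[0.6, -1.9, 2.2], [0, 0, 0.1], 7],
    [[0.6, -1.9, 2.4], [0, 0, 0.1], 7],
    [[0.5, -1.8, 2.4], [0, 0, 0.1], 7],
    [[0, 0, 2], [0, 0, 0], 7],
    [[0, 0, 1], [0, 0, 0], 7],
    [[0, 0, 0], [0, 0, 0], 7],
    [[0, 0, 0], [0, 0, 0], 7]
  ]
}}

```text
t: 8.05
position: [0.4261, 0.0251, 0.3176]
orientation: [-0.004, 0.996, -0.084, 0.003]
ft_force: [0.4, 0.1, -0.4]
finger_gap: 0.802
```

```bash
python3 - <<'E'
from plan import *
rows([.4246,.0233,.069],-9.8,4)
E
```

```text
t 8.05 tip [0.4273 0.0266 0.1354] st [-0.0081 -0.3933] yaw -9.67 tilt [-0.51 -0.3  -0.  ] D cm [-0.15 -0.18 -6.64] F [ 0.4  0.1 -0.4] gap 6.98
turn z per row 0.03 direct shift tool cm [-0.15  0.26  6.64]
[-0.0, 0.1, 1.7]
[-0.0, 0.1, 1.7]
[-0.0, 0.1, 1.7]
[-0.0, 0.1, 1.7]
```

Request:
{"op": "carry_out", "data": {
  "series": [
    [[-0.1, 0.1, 1.7], [-0.5, -0.3, 0], 7],
    [[-0.1, 0.1, 1.7], [0, 0, 0], 7],
    [[0, 0, 1.7], [0, 0, 0], 7],
    [[0, 0, 1.5], [0, 0, 0], 7],
    [[0, 0, 0], [0, 0, 0], 7],
    [[0, 0, 0], [0, 0, 0], 0],
    [[0, 0, 0], [0, 0, 0], 0],
    [[0, 0, 0], [0, 0, 0], 0]
  ],
  "squeeze": 40
}}

```text
t: 9.05
position: [0.4242, 0.023, 0.2497]
orientation: [-0.001, 0.996, -0.085, 0.002]
ft_force: [0.5, 0.0, 0.2]
finger_gap: 0.549
```

```bash
python3 - <<'E'
from plan import *
rows([.4246,.0233,.069],-9.8,4)
E
```

```text
t 9.05 tip [0.4249 0.0232 0.0675] st [-0.0102 -0.3968] yaw -9.74 tilt [-0.1  -0.21  0.  ] D cm [0.04 0.03 0.15] F [0.5 0.  0.2] gap 4.77
turn z per row 0.02 direct shift tool cm [ 0.03 -0.04 -0.15]
[0.0, -0.0, -0.0]
[0.0, -0.0, -0.0]
[0.0, -0.0, -0.0]
[0.0, -0.0, -0.0]
```

Still closing; wait a bit more.

Request:
{"op": "carry_out", "data": {
  "series": [
    [[0, 0, 0], [0, 0, 0], 0],
    [[0, 0, 0], [0, 0, 0], 0],
    [[0, 0, 0], [0, 0, 0], 0],
    [[0, 0, 0], [0, 0, 0], 0],
    [[0, 0, 0], [0, 0, 0], 0],
    [[0, 0, -0.5], [0, 0, 0], 0],
    [[0, 0, -1], [0, 0, 0], 0],
    [[0, 0, -1.5], [0, 0, 0], 0]
  ],
  "squeeze": 40
}}

```text
t: 10.05
position: [0.4234, 0.0229, 0.2807]
orientation: [-0.0, 0.996, -0.085, 0.001]
ft_force: [-0.7, 0.3, -2.0]
finger_gap: 0.245
```

```bash
python3 - <<'E'
from plan import *
rows([.4246,.0233,.069],-9.8,4)
E
```

```text
t 10.05 tip [0.4237 0.023  0.0985] st [-0.0113 -0.3972] yaw -9.75 tilt [-0.05 -0.09 -0.  ] D cm [ 0.12  0.04 -2.95] F [-0.7  0.3 -2. ] gap 2.14
turn z per row 0.01 direct shift tool cm [ 0.1  -0.06  2.95]
[0.0, -0.0, 0.7]
[0.0, -0.0, 0.7]
[0.0, -0.0, 0.7]
[0.0, -0.0, 0.7]
```

```bash
python3 - <<'E'
from plan import *
t=T(ST,[[.008,-.170,0]])[0]; print(t, np.degrees(ST[2])+90)
rows([.415,.15,.235],72,8)
E
```

```text
[0.46084407 0.24789617 0.        ] 85.50228130822303
t 10.05 tip [0.4237 0.023  0.0985] st [-0.0113 -0.3972] yaw -9.75 tilt [-0.05 -0.09 -0.  ] D cm [-0.84 12.71 13.65] F [-0.7  0.3 -2. ] gap 2.14
turn z per row -10.22 direct shift tool cm [ -2.96 -12.4  -13.64]
[-0.4, -1.5, -1.7]
[-0.1, -1.6, -1.7]
[0.2, -1.6, -1.7]
[0.5, -1.5, -1.7]
[0.7, -1.4, -1.7]
[1.0, -1.3, -1.7]
[1.2, -1.1, -1.7]
[1.4, -0.8, -1.7]
```

Request:
{"op": "carry_out", "data": {
  "series": [
    [[0, 0, -2.5], [0, 0, -9], 0],
    [[-0.1, -1.6, -2.2], [0, 0, -10.5], 0],
    [[0.2, -1.6, -1.7], [0, 0, -10.5], 0],
    [[0.5, -1.5, -1.7], [0, 0, -10.5], 0],
    [[0.7, -1.4, -1.7], [0, 0, -10.5], 0],
    [[1.0, -1.3, -1.7], [0, 0, -10.5], 0],
    [[1.2, -1.1, -1.5], [0, 0, -10.5], 0],
    [[1.4, -0.8, -1.5], [0, 0, -10.5], 0]
  ]
}}

```text
t: 11.05
position: [0.4127, 0.1349, 0.435]
orientation: [0.001, 0.795, 0.607, 0.002]
ft_force: [0.6, 0.3, -1.6]
finger_gap: 0.248
```

```bash
python3 - <<'E'
from plan import *
rows([.4608,.248,.235],85.5,4)
E
```

```text
t 11.05 tip [0.4137 0.135  0.2528] st [-0.0302 -0.2863] yaw 74.71 tilt [ 0.29 -0.1   0.  ] D cm [ 4.81 11.31 -1.78] F [ 0.6  0.3 -1.6] gap 2.15
turn z per row -2.7 direct shift tool cm [12.18  1.65  1.81]
[3.0, 0.4, 0.4]
[3.0, 0.6, 0.4]
[3.0, 0.7, 0.4]
[3.0, 0.8, 0.4]
```

Request:
{"op": "carry_out", "data": {
  "series": [
    [[2.0, 0.2, 0.3], [0.3, 0, -2], 0],
    [[2.0, 0.3, 0.3], [0, 0, -2], 0],
    [[2.0, 0.4, 0.3], [0, 0, -2], 0],
    [[2.0, 0.5, 0.3], [0, 0, -2], 0],
    [[2.0, 0.6, 0.3], [0, 0, -2], 0],
    [[2.0, 0.6, 0.3], [0, 0, -1], 0],
    [[0, 0, 0], [0, 0, 0], 0],
    [[0, 0, 0], [0, 0, 0], 0]
  ]
}}

```text
t: 12.05
position: [0.463, 0.2571, 0.4141]
orientation: [-0.0, 0.731, 0.683, -0.001]
ft_force: [-0.6, -0.3, -2.0]
finger_gap: 0.245
```

```bash
python3 - <<'E'
from plan import *
rows([.4608,.248,.235],85.5,4)
p=grab_frame('wrist'); save(p,'w5'); np.savez('w5.npz',**p)
p=grab_frame('scene'); save(p,'s5')
E
```

```text
t 12.05 tip [0.4628 0.2569 0.2319] st [ 0.0092 -0.1609] yaw 86.1 tilt [-0.07  0.07 -0.  ] D cm [-0.22 -0.91  0.31] F [-0.6 -0.3 -2. ] gap 2.13
turn z per row 0.15 direct shift tool cm [-0.92 -0.16 -0.31]
[-0.2, -0.0, -0.1]
[-0.2, -0.0, -0.1]
[-0.2, -0.0, -0.1]
[-0.2, -0.0, -0.1]
```

View pics/w5.png

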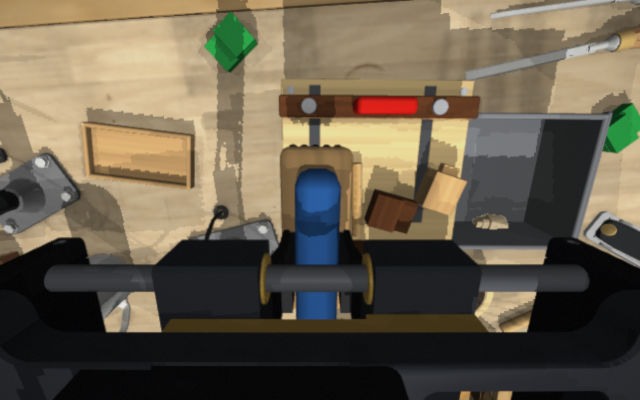

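View pics/s5.png

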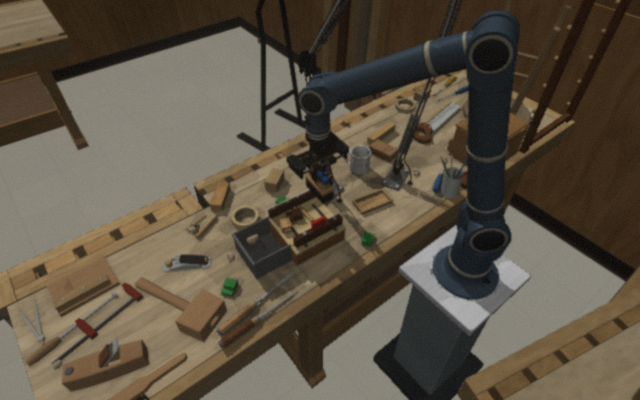

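Request:
{"op": "carry_out", "data": {
  "series": [
    [[-0.6, -0.1, 1.5], [0, 0, 0.6], 0],
    [[-0.5, 0, 2], [0, 0, 0], 0],
    [[0, 0, 2], [0, 0, 0], 0],
    [[0, 0, 1.5], [0, 0, 0], 0],
    [[0, 0, 0], [0, 0, 0], 0],
    [[0, 0, 0], [0, 0, 0], 0],
    [[0, 0, 0], [0, 0, 0], 0],
    [[0, 0, 0], [0, 0, 0], 0]
  ]
}}

```text
t: 13.15
position: [0.4603, 0.2414, 0.342]
orientation: [-0.0, 0.737, 0.676, 0.0]
ft_force: [0.4, -0.4, -1.4]
finger_gap: 0.251
```

```bash
python3 - <<'E'
from plan import *
rows([.4608,.247,.1335],85.5,4)
p=grab_frame('wrist'); save(p,'w6'); np.savez('w6.npz',**p)
E
```

```text
t 13.15 tip [0.4603 0.2414 0.1598] st [ 0.008  -0.1765] yaw 85.12 tilt [ 0.02 -0.02  0.  ] D cm [ 0.05  0.56 -2.63] F [ 0.4 -0.4 -1.4] gap 2.18
turn z per row -0.09 direct shift tool cm [0.56 0.   2.63]
[0.1, 0.0, 0.7]
[0.1, 0.0, 0.7]
[0.1, 0.0, 0.7]
[0.1, 0.0, 0.7]
```

View pics/w6.png

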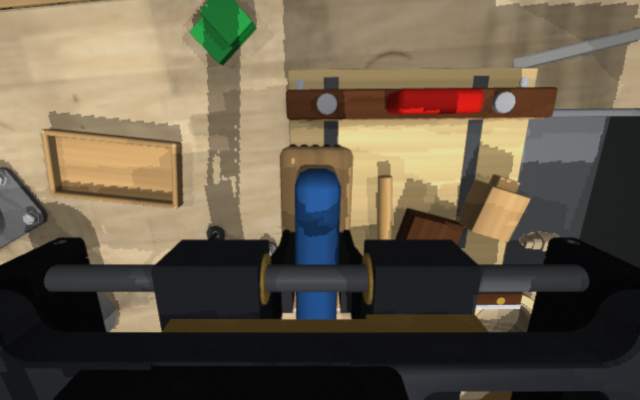

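Request:
{"op": "carry_out", "data": {
  "series": [
    [[0, 0, 1.2], [0, 0, -0.2], 0],
    [[0, 0, 1.0], [0, 0, -0.2], 0],
    [[0, 0, 0.4], [0, 0, 0], 0],
    [[0, 0, 0], [0, 0, 0], 0],
    [[1.0, 0, 0], [0, 0, 0], 0],
    [[1.0, 0, 0], [0, 0, 0], 0],
    [[1.0, 0, 0], [0, 0, 0], 0],
    [[0, 0, 0], [0, 0, 0], 0]
  ]
}}

```text
t: 14.2
position: [0.4627, 0.2747, 0.3144]
orientation: [-0.0, 0.734, 0.68, 0.001]
ft_force: [-0.7, 0.0, -3.1]
finger_gap: 0.243
```

```bash
python3 - <<'E'
from plan import *
rows(list(T(ST,[[.008,.0,.1335]])[0]),85.5,4)
p=grab_frame('wrist'); save(p,'w7')
E
```

```text
t 14.20 tip [0.463  0.2751 0.1322] st [ 0.008  -0.1427] yaw 85.64 tilt [ 0.06 -0.11 -0.  ] D cm [ 1.14 14.26  0.13] F [-0.7  0.  -3.1] gap 2.11
turn z per row 0.03 direct shift tool cm [14.31  0.05 -0.1 ]
[3.6, 0.0, -0.0]
[3.6, 0.0, -0.0]
[3.6, 0.0, -0.0]
[3.6, 0.0, -0.0]
```

View pics/w7.png

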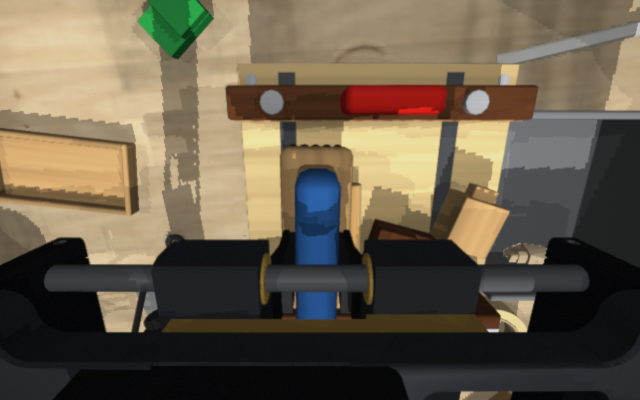

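Request:
{"op": "carry_out", "data": {
  "series": [
    [[1.1, 0, -0.1], [0, 0, 0], 0],
    [[1.1, 0, 0], [0, 0, 0], 0],
    [[1.1, 0, 0], [0, 0, 0], 0],
    [[1.1, 0, 0], [0, 0, 0], 0],
    [[1.1, 0, 0], [0, 0, 0], 0],
    [[1.1, 0, 0], [0, 0, 0], 0],
    [[1.1, 0, 0], [0, 0, 0], 0],
    [[0, 0, 0], [0, 0, 0], 0]
  ]
}}

```text
t: 15.25
position: [0.469, 0.3565, 0.3152]
orientation: [-0.0, 0.734, 0.679, 0.001]
ft_force: [0.6, -0.0, -1.7]
finger_gap: 0.25
```

```bash
python3 - <<'E'
from plan import *
rows(list(T(ST,[[.008,.0,.1335]])[0]),85.5,4)
p=grab_frame('wrist'); save(p,'w8')
E
```

```text
t 15.25 tip [0.4692 0.3566 0.133 ] st [ 0.0078 -0.0609] yaw 85.6 tilt [ 0.04 -0.06 -0.  ] D cm [0.51 6.09 0.05] F [ 0.6 -0.  -1.7] gap 2.18
turn z per row 0.03 direct shift tool cm [ 6.11  0.04 -0.04]
[1.5, 0.0, -0.0]
[1.5, 0.0, -0.0]
[1.5, 0.0, -0.0]
[1.5, 0.0, -0.0]
```

View pics/w8.png

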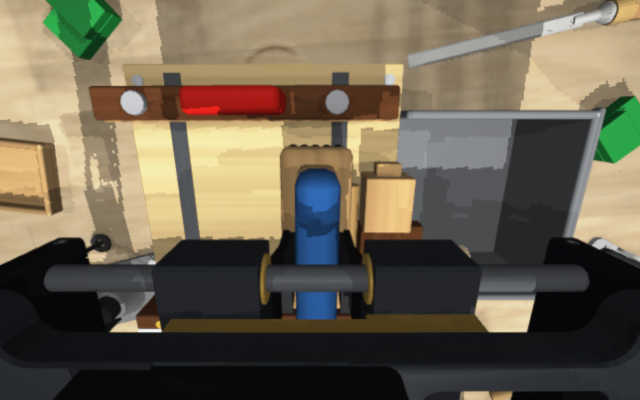

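Request:
{"op": "carry_out", "data": {
  "series": [
    [[1.0, 0, 0], [0, 0, 0], 0],
    [[1.0, 0, 0], [0, 0, 0], 0],
    [[1.0, 0, 0], [0, 0, 0], 0],
    [[1.0, 0, 0], [0, 0, 0], 0],
    [[1.0, 0, 0], [0, 0, 0], 0],
    [[1.0, 0, 0], [0, 0, 0], 0],
    [[1.0, 0, 0], [0, 0, 0], 0],
    [[0, 0, 0], [0, 0, 0], 0]
  ]
}}

```text
t: 16.3
position: [0.4748, 0.4306, 0.315]
orientation: [-0.0, 0.734, 0.679, 0.0]
ft_force: [0.3, 0.7, -1.6]
finger_gap: 0.245
```

```bash
python3 - <<'E'
from plan import *
rows(list(T(ST,[[.008,.0,.1335]])[0]),85.5,4)
p=grab_frame('wrist'); save(p,'w9')
E
```

```text
t 16.30 tip [0.4748 0.4308 0.1328] st [0.0076 0.0134] yaw 85.56 tilt [ 0.02 -0.04  0.  ] D cm [-0.06 -1.33  0.07] F [ 0.3  0.7 -1.6] gap 2.13
turn z per row 0.02 direct shift tool cm [-1.33  0.04 -0.07]
[-0.3, 0.0, -0.0]
[-0.3, 0.0, -0.0]
[-0.3, 0.0, -0.0]
[-0.3, 0.0, -0.0]
```

View pics/w9.png

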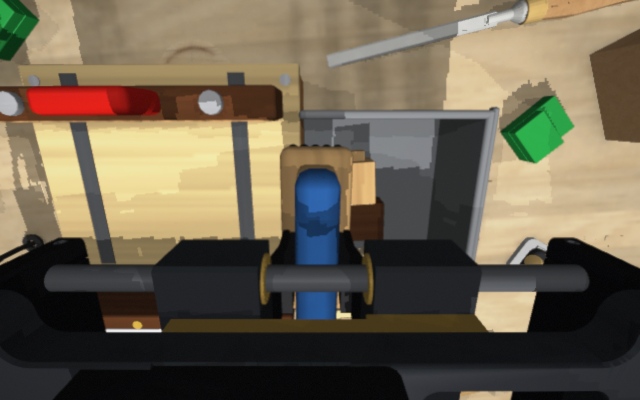

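Request:
{"op": "carry_out", "data": {
  "series": [
    [[0, 0, -2.5], [0, 0, 0], 0],
    [[0, 0, -2.5], [0, 0, 0], 0],
    [[-2, 0, -2.5], [0, 0, 0], 0],
    [[-3, 0, -2.5], [0, 0, 0], 0],
    [[-3, 0, 0], [0, 0, 0], 0],
    [[-3, 0, 0], [0, 0, 0], 0],
    [[-3, 0, 0], [0, 0, 0], 0],
    [[0, 0, 0], [0, 0, 0], 0]
  ]
}}

```text
t: 17.35
position: [0.4639, 0.2811, 0.4184]
orientation: [0.001, 0.736, 0.677, -0.001]
ft_force: [-0.5, 0.3, -1.5]
finger_gap: 0.247
```

```bash
python3 - <<'E'
from plan import *
rows([.415,.14,.24],80,6)
p=grab_frame('wrist'); save(p,'w10')
p=grab_frame('top'); i=cv2.cvtColor(p['image'],cv2.COLOR_RGB2BGR); cv2.imwrite('pics/t10c.png',cv2.resize(i[150:250,180:340],None,fx=5,fy=5,interpolation=2))
E
```

```text
t 17.35 tip [0.4638 0.2805 0.2362] st [ 0.0084 -0.1373] yaw 85.15 tilt [-0.02  0.2  -0.  ] D cm [ -4.89 -14.11   0.38] F [-0.5  0.3 -1.5] gap 2.15
turn z per row 0.86 direct shift tool cm [-14.48  -3.68  -0.33]
[-2.4, -0.6, -0.1]
[-2.4, -0.6, -0.1]
[-2.4, -0.5, -0.1]
[-2.4, -0.5, -0.1]
[-2.4, -0.5, -0.1]
[-2.5, -0.4, -0.1]
```

View pics/w10.png

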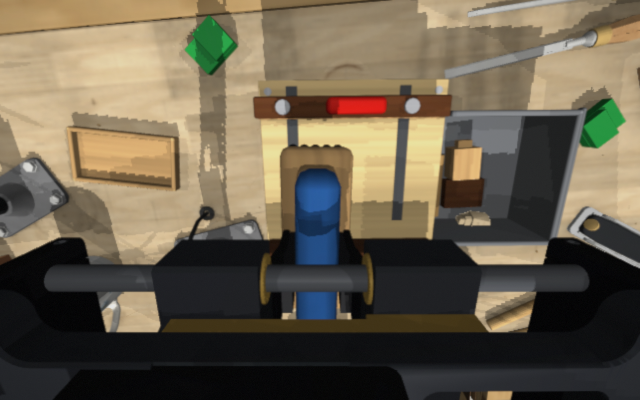

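View pics/t10c.png

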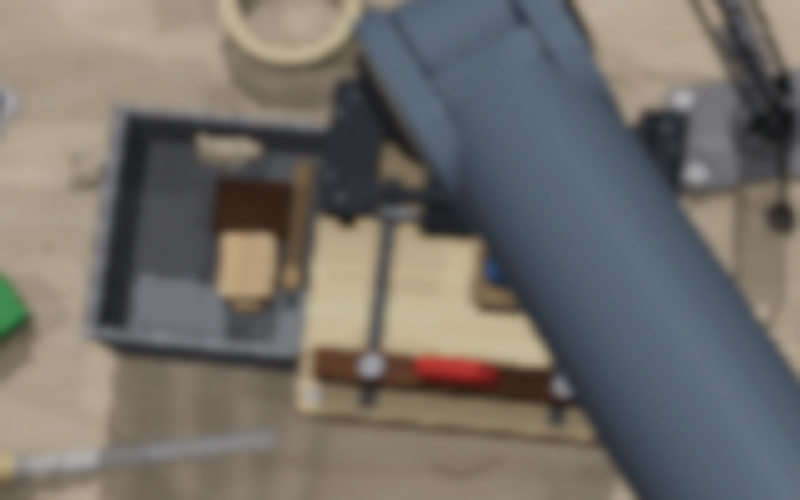

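All three offcuts lie in the bin. In the wrist view the tenon is at (466,160) and the rebate at (462,192), and in the top view the dowel is inside the bin near the bed edge. I'll return the brush by the same route.

Request:
{"op": "carry_out", "data": {
  "series": [
    [[-2.2, -0.6, 0], [0, 0, 1.3], 0],
    [[-2.2, -0.6, 0], [0, 0, 1.3], 0],
    [[-2.2, -0.6, 0], [0, 0, 1.3], 0],
    [[-2.2, -0.6, 0], [0, 0, 1.3], 0],
    [[-2.2, -0.5, 0], [0, 0, 1.3], 0],
    [[-2.0, -0.5, 0], [0, 0, 2], 0],
    [[-1.5, -0.4, 0], [0, 0, 3], 0],
    [[0, 0, 0], [0, 0, 5], 0]
  ]
}}

```text
t: 18.45
position: [0.4005, 0.1401, 0.4184]
orientation: [-0.0, 0.828, 0.561, 0.0]
ft_force: [-0.2, 0.2, -1.8]
finger_gap: 0.246
```

```bash
python3 - <<'E'
from plan import *
rows([.4235,.0237,.18],-10,8)
E
```

```text
t 18.45 tip [0.4005 0.1402 0.2362] st [-0.0437 -0.2821] yaw 68.2 tilt [ 0.01 -0.02 -0.  ] D cm [  2.3  -11.64  -5.62] F [-0.2  0.2 -1.8] gap 2.14
turn z per row 9.77 direct shift tool cm [-9.95  6.46  5.62]
[-1.2, 0.8, 0.7]
[-1.1, 1.0, 0.7]
[-0.9, 1.2, 0.7]
[-0.7, 1.3, 0.7]
[-0.5, 1.4, 0.7]
[-0.2, 1.5, 0.7]
[0.0, 1.5, 0.7]
[0.3, 1.5, 0.7]
```

Request:
{"op": "carry_out", "data": {
  "series": [
    [[-1.2, 0.8, 0.3], [0, 0, 9.8], 0],
    [[-1.1, 1.0, 0.5], [0, 0, 9.8], 0],
    [[-0.9, 1.2, 0.7], [0, 0, 9.8], 0],
    [[-0.7, 1.3, 0.7], [0, 0, 9.8], 0],
    [[-0.5, 1.4, 0.7], [0, 0, 9.8], 0],
    [[-0.2, 1.5, 0.7], [0, 0, 9.8], 0],
    [[0, 1.5, 0.7], [0, 0, 9.8], 0],
    [[0.3, 1.5, 0.7], [0, 0, 9.8], 0]
  ]
}}

```text
t: 19.45
position: [0.4168, 0.0143, 0.3684]
orientation: [-0.003, 0.993, -0.116, 0.002]
ft_force: [0.2, -0.2, -1.7]
finger_gap: 0.246
```

```bash
python3 - <<'E'
from plan import *
rows([.4235,.0237,.10],-10,4)
E
```

```text
t 19.45 tip [0.4176 0.0153 0.1862] st [-0.0168 -0.4053] yaw -13.35 tilt [-0.37 -0.19 -0.  ] D cm [ 0.67  0.94 -8.62] F [ 0.2 -0.2 -1.7] gap 2.14
turn z per row -0.84 direct shift tool cm [ 0.41 -1.02  8.63]
[0.1, -0.3, 2.2]
[0.1, -0.3, 2.2]
[0.1, -0.3, 2.2]
[0.1, -0.3, 2.2]
```

Request:
{"op": "carry_out", "data": {
  "series": [
    [[0.2, -0.4, 1.5], [-0.4, -0.2, -1.5], 0],
    [[0.2, -0.4, 1.5], [0, 0, -1.0], 0],
    [[0.1, -0.2, 1.5], [0, 0, -0.5], 0],
    [[0, 0, 1.5], [0, 0, 0], 0],
    [[0, 0, 0.8], [0, 0, 0], 0],
    [[0, 0, 0], [0, 0, 0], 0],
    [[0, 0, 0], [0, 0, 0], 0],
    [[0, 0, 0], [0, 0, 0], 0]
  ]
}}

```text
t: 20.45
position: [0.423, 0.0256, 0.2966]
orientation: [-0.0, 0.997, -0.08, -0.001]
ft_force: [-0.2, -0.1, -1.7]
finger_gap: 0.25
```

```bash
python3 - <<'E'
from plan import *
rows([.4235,.0237,.069],-10,4)
p=grab_frame('wrist'); save(p,'w11')
p=grab_frame('top'); i=cv2.cvtColor(p['image'],cv2.COLOR_RGB2BGR); cv2.imwrite('pics/t11c.png',cv2.resize(i[170:260,310:430],None,fx=6,fy=6,interpolation=2))
E
```

```text
t 20.45 tip [0.4228 0.0257 0.1144] st [-0.0125 -0.3945] yaw -9.13 tilt [-0.04  0.07  0.  ] D cm [ 0.05 -0.19 -4.54] F [-0.2 -0.1 -1.7] gap 2.17
turn z per row 0.22 direct shift tool cm [0.08 0.18 4.53]
[0.0, 0.0, 1.1]
[0.0, 0.0, 1.1]
[0.0, 0.0, 1.1]
[0.0, 0.0, 1.1]
```

View pics/w11.png

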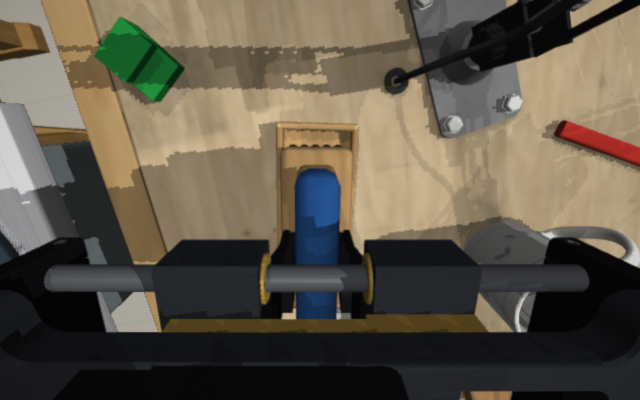

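View pics/t11c.png

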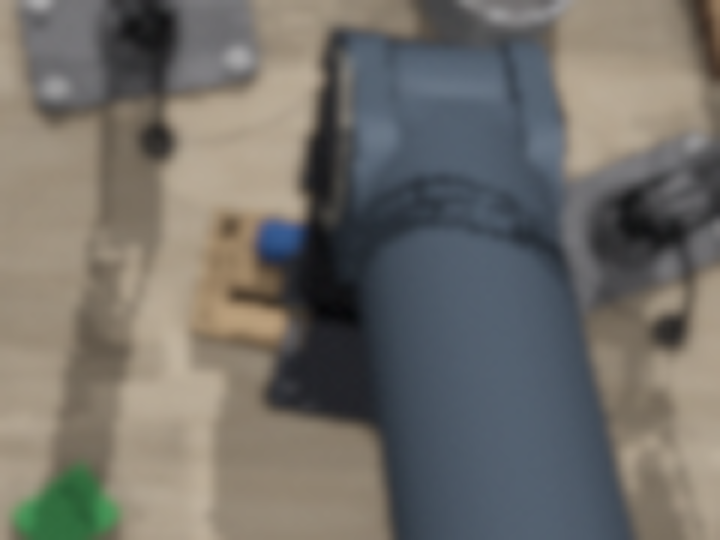

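Request:
{"op": "carry_out", "data": {
  "series": [
    [[0, 0.2, 1.0], [0, 0, 0.8], 0],
    [[0, 0, 1.2], [0, 0, 0], 0],
    [[0, 0, 1.2], [0, 0, 0], 0],
    [[0, 0, 0.8], [0, 0, 0], 0],
    [[0, 0, 0.2], [0, 0, 0], 0],
    [[0, 0, 0.1], [0, 0, 0], 0],
    [[0, 0, 0], [0, 0, 0], 0],
    [[0, 0, 0], [0, 0, 0], 0]
  ]
}}

```text
t: 21.55
position: [0.4235, 0.0228, 0.2505]
orientation: [-0.002, 0.996, -0.088, -0.001]
ft_force: [-0.1, -1.0, -1.6]
finger_gap: 0.25
```

```bash
python3 - <<'E'
from plan import *
rows([.4235,.0237,.0675],-10,4)
E
```

```text
t 21.55 tip [0.4231 0.0234 0.0683] st [-0.012  -0.3968] yaw -10.04 tilt [-0.16  0.17 -0.  ] D cm [-0.    0.09 -0.08] F [-0.1 -1.  -1.6] gap 2.17
turn z per row -0.01 direct shift tool cm [-0.02 -0.09  0.08]
[-0.0, -0.0, 0.0]
[-0.0, -0.0, 0.0]
[-0.0, -0.0, 0.0]
[-0.0, -0.0, 0.0]
```

Lower the last 1 mm, open, then rise.

Request:
{"op": "carry_out", "data": {
  "series": [
    [[0, 0, 0.1], [0, 0, 0], 0],
    [[0, 0, 0], [0, 0, 0], 0],
    [[0, 0, 0], [0, 0, 0], 5.5],
    [[0, 0, 0], [0, 0, 0], 5.5],
    [[0, 0, 0], [0, 0, 0], 5.5],
    [[0, 0, 0], [0, 0, 0], 5.5],
    [[0, 0, 0], [0, 0, 0], 5.5],
    [[0, 0, 0], [0, 0, 0], 5.5]
  ]
}}

```text
t: 22.55
position: [0.4241, 0.0229, 0.2501]
orientation: [-0.002, 0.996, -0.087, -0.001]
ft_force: [-0.0, -0.2, 0.1]
finger_gap: 0.627
```

Request:
{"op": "carry_out", "data": {
  "series": [
    [[0, 0, -1], [0, 0, 0], 5.5],
    [[0, 0, -2], [0, 0, 0], 5.5],
    [[0, 0, -3], [0, 0, 0], 5.5],
    [[0, 0, -4], [0, 0, 0], 5.5],
    [[0, 2, -4], [0, 0, 0], 5.5],
    [[0, 3, -3], [0, 0, 0], 5.5],
    [[0, 3, 0], [0, 0, 0], 5.5],
    [[0, 0, 0], [0, 0, 0], 5.5]
  ]
}}

```text
t: 23.55
position: [0.4097, -0.0601, 0.4301]
orientation: [-0.002, 0.996, -0.088, 0.001]
ft_force: [0.3, 0.3, 0.0]
finger_gap: 0.634
```

```bash
python3 - <<'E'
from plan import *
t=T(ST,[[-.085,-.105,.25]])[0]; print(t)
rows([t[0],t[1],.25],-5,8)
p=grab_frame('wrist'); save(p,'w12'); np.savez('w12.npz',**p)
E
```

```text
[0.37322772 0.319989   0.25      ]
t 23.55 tip [ 0.4101 -0.0592  0.2479] st [-0.0185 -0.4802] yaw -10.1 tilt [-0.28 -0.1  -0.  ] D cm [-3.64 38.    0.21] F [0.3 0.3 0. ] gap 5.52
turn z per row -0.64 direct shift tool cm [-10.25 -36.78  -0.05]
[-1.3, -4.6, -0.0]
[-1.2, -4.6, -0.0]
[-1.2, -4.6, -0.0]
[-1.1, -4.6, -0.0]
[-1.1, -4.6, -0.0]
[-1.0, -4.7, -0.0]
[-1.0, -4.7, -0.0]
[-0.9, -4.7, -0.0]
```

View pics/w12.png

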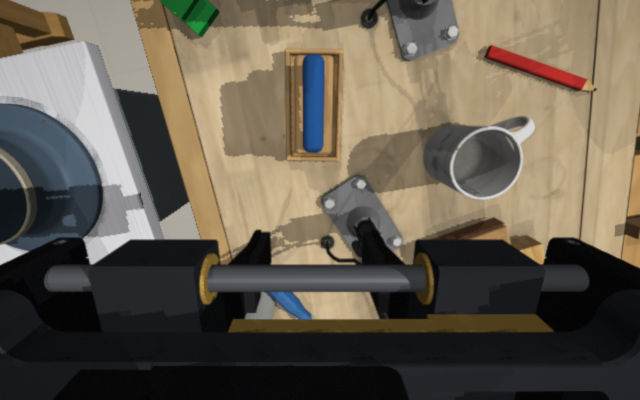

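The brush lies flat in the tray (handle at (314,103), tray spanning 287–342). Next is the jaw.

Request:
{"op": "carry_out", "data": {
  "series": [
    [[-1.2, -4.6, 0], [0, 0, -0.6], 5],
    [[-1.1, -4.6, 0], [0, 0, -0.6], 5],
    [[-1.1, -4.6, 0], [0, 0, -0.6], 5],
    [[-1.0, -4.6, 0], [0, 0, -0.6], 5],
    [[-1.0, -4.6, 0], [0, 0, -0.6], 5],
    [[-0.9, -4.7, 0], [0, 0, -0.6], 5],
    [[-0.9, -4.7, 0], [0, 0, -0.6], 5],
    [[-0.8, -4.4, 0], [0, 0, -0.6], 5]
  ]
}}

```text
t: 24.6
position: [0.3764, 0.3333, 0.4313]
orientation: [-0.002, 0.999, -0.042, 0.001]
ft_force: [0.3, 0.1, 0.4]
finger_gap: 0.576
```

```bash
python3 - <<'E'
from plan import *
t=T(ST,[[-.074,-.105,.25]])[0]; print(t)
rows([t[0],t[1],.12],-4.5,4)
p=grab_frame('wrist'); save(p,'w13'); print(proj(p,[[t[0],t[1],.1455]]))
E
```

```text
[0.38419385 0.31912639 0.25      ]
t 24.60 tip [0.3767 0.3341 0.2491] st [-0.0826 -0.0906] yaw -4.81 tilt [-0.27 -0.07 -0.  ] D cm [  0.78  -1.42 -12.91] F [0.3 0.1 0.4] gap 5.02
turn z per row -0.08 direct shift tool cm [ 0.88  1.41 12.91]
[0.2, 0.3, 3.2]
[0.2, 0.3, 3.2]
[0.2, 0.3, 3.2]
[0.2, 0.3, 3.2]
[[325.22271799 214.75136961]]
```

View pics/w13.png

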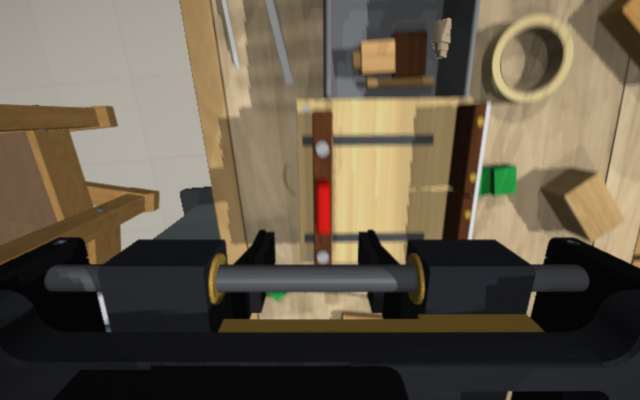

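All three offcuts lie in the bin ((378,57), (410,54), (400,82)). The tab is at (323,207).

Request:
{"op": "carry_out", "data": {
  "series": [
    [[0.2, 0.4, 3], [-0.3, 0, 0], 5],
    [[0.2, 0.4, 3], [0, 0, 0], 5],
    [[0.2, 0.3, 3], [0, 0, 0], 5],
    [[0.1, 0.1, 2.5], [0, 0, 0], 5],
    [[0, 0, 1.0], [0, 0, 0], 5],
    [[0, 0, 0], [0, 0, 0], 0],
    [[0, 0, 0], [0, 0, 0], 0],
    [[0, 0, 0], [0, 0, 0], 0]
  ],
  "squeeze": 15
}}

```text
t: 25.65
position: [0.3766, 0.336, 0.3024]
orientation: [-0.003, 1.0, -0.03, 0.001]
ft_force: [8.0, -0.8, -6.4]
finger_gap: 0.319
```

Request:
{"op": "carry_out", "data": {
  "series": [
    [[0, 0, 0], [0, 0, 0], 0],
    [[0, 0, 0], [0, 0, 0], 0],
    [[1.2, 0, 0], [0, 0, 0], 0],
    [[1.5, 0, 0], [0, 0, 0], 0],
    [[1.5, 0, 0], [0, 0, 0], 0],
    [[1.5, 0, 0], [0, 0, 0], 0],
    [[1.5, 0, 0], [0, 0, 0], 0],
    [[1.0, 0, 0], [0, 0, 0], 0]
  ]
}}

```text
t: 26.65
position: [0.4664, 0.329, 0.3038]
orientation: [-0.004, 0.999, -0.032, 0.004]
ft_force: [-2.6, -0.1, -1.9]
finger_gap: 0.16
```

```bash
python3 - <<'E'
from plan import *
t=T(ST,[[.035,-.105,.25]])[0]; print(t)
rows([t[0],t[1],.12],-4.5,4)
E
```

```text
[0.49285818 0.31057867 0.25      ]
t 26.65 tip [0.4678 0.3302 0.1216] st [ 0.0085 -0.0874] yaw -3.7 tilt [-0.42 -0.41 -0.  ] D cm [ 2.64 -1.84 -0.16] F [-2.6 -0.1 -1.9] gap 1.39
turn z per row 0.2 direct shift tool cm [2.76 1.67 0.16]
[0.7, 0.4, 0.0]
[0.7, 0.4, 0.0]
[0.7, 0.4, 0.0]
[0.7, 0.4, 0.0]
```

Request:
{"op": "carry_out", "data": {
  "series": [
    [[0.8, 0, 0], [0, 0, 0], 0],
    [[0.8, 0, 0], [0, 0, 0], 0],
    [[0.5, 0, 0], [0, 0, 0], 0],
    [[0.3, 0, 0], [0, 0, 0], 0],
    [[0.2, 0, 0], [0, 0, 0], 0],
    [[0.2, 0, 0], [0, 0, 0], 0],
    [[0, 0, 0], [0, 0, 0], 0],
    [[0, 0, 0], [0, 0, 0], 0]
  ]
}}

```text
t: 27.65
position: [0.4937, 0.3274, 0.3037]
orientation: [-0.002, 1.0, -0.031, -0.0]
ft_force: [-1.6, -1.3, -4.0]
finger_gap: 0.16
```

```bash
python3 - <<'E'
from plan import *
rows([.4928,.3106,.12],-4.5,4)
E
```

```text
t 27.65 tip [0.4936 0.3282 0.1215] st [ 0.0344 -0.0873] yaw -3.58 tilt [-0.27  0.04  0.  ] D cm [-0.09 -1.68 -0.15] F [-1.6 -1.3 -4. ] gap 1.39
turn z per row 0.23 direct shift tool cm [0.02 1.68 0.14]
[0.0, 0.4, 0.0]
[0.0, 0.4, 0.0]
[0.0, 0.4, 0.0]
[0.0, 0.4, 0.0]
```

Request:
{"op": "carry_out", "data": {
  "series": [
    [[0.2, 0, 0], [0, 0, 0], 0],
    [[0.2, 0, 0], [0, 0, 0], 0],
    [[0.2, 0, 0], [0, 0, 0], 0],
    [[0, 0, 0], [0, 0, 0], 0],
    [[0, 0, 0], [0, 0, 0], 0],
    [[0, 0, 0], [0, 0, 0], 0],
    [[0, 0, 0], [0, 0, 0], 0],
    [[0, 0, 0], [0, 0, 0], 0]
  ]
}}

```text
t: 28.65
position: [0.4958, 0.3278, 0.3036]
orientation: [-0.001, 1.0, -0.03, -0.006]
ft_force: [-3.7, 0.2, -2.4]
finger_gap: 0.16
```

```bash
python3 - <<'E'
from plan import *
rows([.4928,.3106,.12],-4.5,4)
E
```

```text
t 28.65 tip [0.4935 0.3282 0.1214] st [ 0.0342 -0.0874] yaw -3.4 tilt [-0.09  0.74 -0.  ] D cm [-0.3  -1.72 -0.14] F [-3.7  0.2 -2.4] gap 1.39
turn z per row 0.27 direct shift tool cm [-0.2   1.74  0.14]
[-0.0, 0.4, 0.0]
[-0.0, 0.4, 0.0]
[-0.0, 0.4, 0.0]
[-0.0, 0.4, 0.0]
```

The tip no longer advances and only tilts, so the jaw is on its end stop. Release and rise.

Request:
{"op": "carry_out", "data": {
  "series": [
    [[-0.1, 0, 0], [0, 0, 0], 3.2],
    [[0, 0, 0], [0, 0, 0], 3.2],
    [[0, 0, 0], [0, 0, 0], 3.2],
    [[0, 0, -1], [0, 0, 0], 3.2],
    [[0, 0, -3], [0, 0, 0], 3.2],
    [[0, 0, -4], [0, 0, 0], 3.2],
    [[-3, 2, -4], [0, 0, 0], 3.2],
    [[-4, 3, -2], [0, 0, 0], 3.2]
  ]
}}

```text
t: 29.65
position: [0.426, 0.2821, 0.4517]
orientation: [-0.003, 1.0, -0.03, -0.001]
ft_force: [0.7, -1.1, -0.2]
finger_gap: 0.37
```

Request:
{"op": "carry_out", "data": {
  "series": [
    [[-4, 4, 0], [0, 0, 0], 4],
    [[-2, 4, 0], [0, 0, 0], 4],
    [[0, 4, 0], [0, 0, 0], 4],
    [[0, 4, 0], [0, 0, 0], 4],
    [[0, 0, 0], [0, 0, 0], 4],
    [[0, 0, 0], [0, 0, 0], 4],
    [[0, 0, 0], [0, 0, 0], 4],
    [[0, 0, 0], [0, 0, 0], 4]
  ]
}}

```text
t: 30.65
position: [0.3529, 0.1208, 0.4577]
orientation: [-0.009, 1.0, -0.028, 0.006]
ft_force: [-0.3, -0.3, -0.1]
finger_gap: 0.458
```

```bash
python3 - <<'E'
from plan import *
s=r.observe(); print(s['t'],s['position'],s['ft_force'])
p=grab_frame('wrist'); save(p,'w14')
I=p['image'].copy()
box=lambda a,b,c,d,z:[[a,c,z],[b,c,z],[b,d,z],[a,d,z]]
p2=grab_frame('top'); i=cv2.cvtColor(p2['image'],cv2.COLOR_RGB2BGR); f=4
c=cv2.resize(i[130:250,190:390],None,fx=f,fy=f,interpolation=2)
for q,b in ((ST,box(25,45,-198,-12,110)),(TR,box(-69,69,-36,36,16))):
    u=((proj(p2,T(q,np.array(b)/1e3))-[190,130]+.5)*f).astype(int); cv2.polylines(c,[u.reshape(-1,1,2)],True,(0,255,0))
cv2.imwrite('pics/t14c.png',c)
p3=grab_frame('scene'); save(p3,'s14')
E
```

```text
30.65 [0.35293818 0.12075914 0.45773906] [-0.32836618 -0.34065126 -0.07937552]
```

View pics/w14.png

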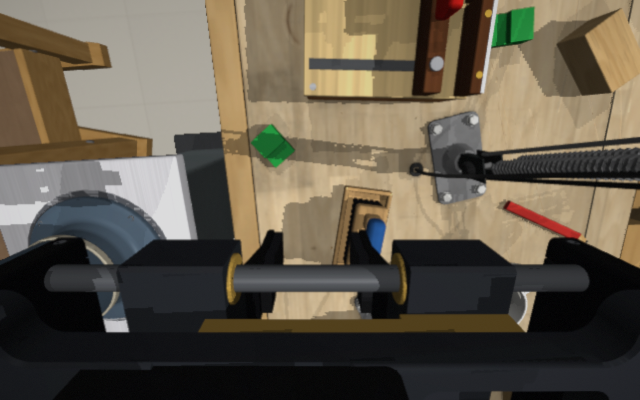

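View pics/t14c.png

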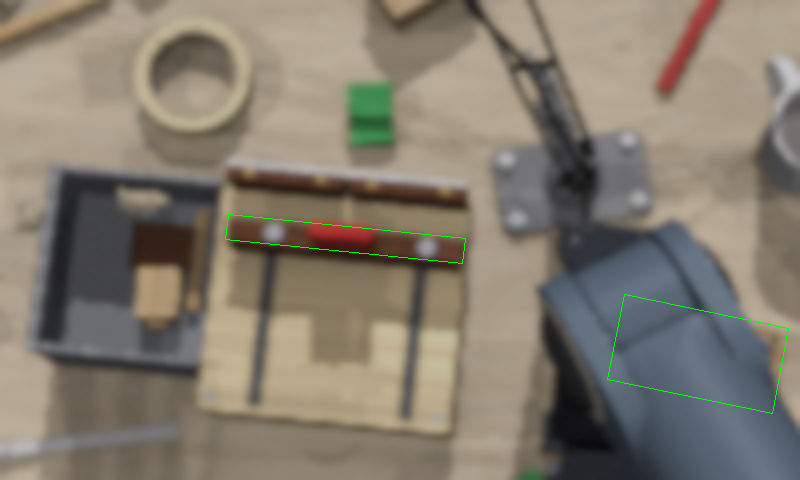

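View pics/s14.png

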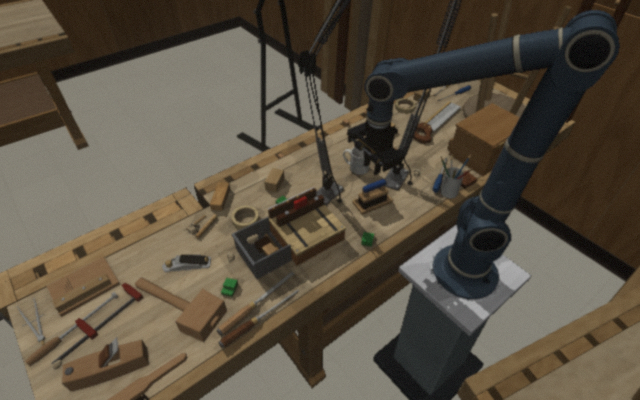

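```bash
python3 - <<'E'
from plan import *
d=np.load('w12.npz',allow_pickle=True); p={k:d[k] for k in d.files}
h=onz(p,[(314,103)],.102)[0]; t=onz(p,[(288,48),(344,50),(339,160),(286,160)],.016).mean(0); print(h,t,(h-t)[:2])
r.hand_in()
E
```

```text
[0.42367981 0.02886955 0.102     ] [0.42325895 0.02756676 0.016     ] [0.00042086 0.00130279]
the job is handed in; nothing more can be done
```

I finished every step and handed the job in at about 31 s; hand-in gave no verdict.

**What I did:**
1. Pinched the red tab and slid the jaw fully back.
2. Took the brush from its tray and swept all three offcuts over the left end in one pass.
3. Set the brush back in its tray.
4. Pinched the tab again and slid the jaw home until it stopped.

**Last checks:**
- **Offcuts:** all three show inside the bin in both the wrist and top pictures.
- **Brush:** it lies flat, about 1.5 mm from the tray's middle. I measured this just after letting go, because the arm hid most of it in the final top view.
- **Jaw:** its outline matches the home position in the top picture, and the tip would not go further when pushed.
- **Bystanders:** the arm never went near the mug, tape roll or sanding block. They look unmoved in the views where they show, but I did not measure them again.
- **Robot:** it stands clear of everything.

**Disagreements:**
- The two station fits, from the top and wrist cameras, differed by about 4 mm, so I used a blend close to the wrist one.
- When I gripped the tab the second time, the wrist read about 10 N, probably from a finger grazing the tab or jaw. The grip ended about 17 mm off the tab's centre but held.

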